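# Put the bench tools back in their drawer trays

## Robot

A 7-joint arm with a two-finger parallel gripper is mounted at the origin on a cart in front of the work surface, level with it; the furniture and walls round the work are solid. World frame = base frame: x ahead of the robot, y to its left, z up, the work surface at z = 0. Lengths are in m, angles in rad, forces in N, time in s.
With the tool pointing down it reaches from about 0.425 to 0.925 m from the base axis. Payload 6.8 kg.
Tool frame: the origin (TCP) lies midway between the tips of the shut fingers; the grasp point (between the pads) lies 19 mm behind it (ctrl.hold_point_z is the z of the grasp point in the tool frame, in m); z points along the fingers, y is the line along which they close (so a half turn about z gives the same grasp; the last joint's range is limited). The gripper opens to 88 mm and grips with 3 to 60 N. Pads are 20 mm wide; open, the fingers measure 115 mm over their backs; the gripper's body (75 mm by 178 mm) begins 61 mm behind the grasp point.
Start: joints at [1.139, 0.477, 0.022, 1.555, -0.011, 1.109, -0.083], TCP at [0.215, -0.64, 0.223] pointing down, gripper open.
Joint ranges: [-2.96, 2.96], [-0.34, 2.1], [-1.41, 1.46], [0.24, 2.44], [-1.37, 4.51], [0.17, 1.92], [-2.96, 2.96]. Speed limits (rad/s): [2.39, 2.39, 3.14, 3.14, 3.14, 3.14, 3.14].

## Interface

Orientations are given as a unit quaternion [w, x, y, z].
In Python, from station import status, optics, finish_job, ctrl gives the robot as it stands.
- The arm moves only by the tool move_arm, never from a script. Its arguments are lists of equal length, an entry for each row: "linear": the shift along the world's x, y, z in mm, a list of three; "angular": the turn, a rotation vector about the world's x, y, z in rad, a list of three. A call has exactly 5 rows; each row is the pose to reach, as a shift and turn from the pose commanded when the call began; what a row does not reach only later rows make up. A row lasts 1/10 s, in which the tool goes at most 50 mm and 8.59 degrees, less where a joint would pass 70% of its speed; a pose out of reach is approached as far as the arm can. A call with a gripper value outside its range is refused whole. "gripper" is the opening, from -1 (shut) to 1 (fully open), set as the call begins (left out, the last holds). The fingers move at their own pace and stop on an object; "squeeze" is the grip in N (left out, the last holds). Time passes only in rows, so rows that repeat a pose let the fingers close, or fill a call up. It gives the time, the measured TCP pose, the force, the opening and the grip force at its end, in the units of the state.
- status.get_obs(): the state, without advancing time (a new reading comes with each control period).
- optics.camera(name): name is "scene" or "top"; returns a dict with "img" (384x512x3 uint8, red, green, blue), "fx", "fy", "cx", "cy" (pixels), "world_to_cam" (4x4, takes a point from world to camera coordinates). Camera axes: x right, y down, z forward; pixel columns grow to the right and rows downward; lengths in m; the calibration is good to about 2 mm. A picture is of the moment at which its call begins. There is no depth.
- finish_job(): hands the job in; it is judged then, once.
The state is a dict: "t": time; "joints": joint angles; "qvel": joint speeds; "joint_torque": joint torques, N m; "tcp_pos": TCP position; "eef_rot": TCP orientation; "contact_force": force on the tool from outside, world axes, zero at the start; "moment": the same for the moment, N m; "gripper_width": opening from 0.0 (shut) to 1.0 (fully open); "finger_force": force on a finger pad.
Only numpy, scipy, OpenCV 4.12 (cv2) and the standard library are available. Lean on these libraries where they do the work, as an engineer would, in place of code of your own. Each camera call takes 0.05 s, during which the arm holds its last target. There are 200 camera calls.

## Task

Clear the five loose tools on the right into the three grey drawer trays, each into the kind of rest made for it: the two screwdrivers side by side in the tray with the big V notches, handles in the notches and shanks over the slotted rib; the two scribers in the tray with the small V notches, one to each pair; the pliers flat in the tray with the fin, handles astride the fin and jaws between the cheeks. Every tool must lie level in its rests, released, and midway along its tray; leave the sharpening stone and the roll of tape where they are.

Things in the scene. Friction and masses are not known exactly. Their poses are not given: they have to be found in the camera images.
- driver_tray: Largest grey tray, 136 (x) x 230 mm (y), fixed. Origin under its centre; +y: card end, facing robot. Walls 15 high. 2 places, x = -34, +34. Handle lies in 90-degree V notches (36 wide, bottom z 8, top 26) of 7 mm ribs at y = 24 and 76; shank hangs in a 26 wide slot (z 14 to 23) of the rib at y = -65. Home: middle of driver at y = 0, handle to +y; axis z 27 (amber), 25 (orange).
- scriber_tray: Shortest grey tray, 104 (x) x 170 mm (y), fixed. Origin under its centre; z up; y along it, +y to the card end, facing the robot. Walls 15 high. 2 places, x = -25 and +25: 90-degree V notches (20 wide, bottom z 14, top 24) in 6 mm thick ribs at y = -38 and +38. Home: scriber level in both notches, its middle at y = 0, either way round; axis then z 21 (white), 20 (black).
- pliers_tray: Middle-sized grey tray, 104 (x) x 205 mm (y), fixed. Origin under its centre; +y: card end, facing the robot. Walls 15 high. 1 place, x = 0: handles lie on an 8 mm rib at y = 50, top z 16, astride a fin (9 wide, y 35 to 65, top z 32); jaws on a 7 mm rib at y = -64, z 16, between cheeks 46 apart, top z 25. Home: middle at y = 0, handles to +y, mid-thickness z 22.5.
- driver_amber_c (a point): Screwdriver with amber handle, 201 mm long, 90 g. Point: middle of its length, on its axis, 13.5 mm above the table at the start. y runs along it, +y to the handle end: round handle 27 mm in diameter from y = +2 to +100 (grasp and balance near y = +48), steel shank 7 mm in diameter toward -y. Rolls easily.
- driver_orange_c (a point): Screwdriver with orange and blue handle, 183 mm long, 90 g. Point: middle of its length, on its axis, 12 mm above the table at the start. y runs along it, +y to the handle end: round handle 24 mm in diameter from y = +6 to +92 (grasp and balance near y = +48), steel shank 7 mm in diameter toward -y. Rolls easily.
- pliers_black_c (a point): Black-handled pliers, lying flat, rigid: 167 mm long, 59 wide, 13 thick, 200 g. Point: middle of their length, half-way up (6.5 mm above the table at the start). +y to the handle ends. Jaws 22 mm wide from y = -83 to -25 (grasp across them near y = -38); pivot at y = -23; handles side by side from y = 28 to 83, 59 mm over the outside, gap between them 32 mm.
- scriber_0_c (a point): White pen-shaped scriber, 135 mm long, 10 mm in diameter, 30 g. Point: its centre, 5 mm above the table at the start; y runs along it. Grasp across the middle.
- scriber_1_c (a point): Black pen-shaped scriber, 115 mm long, 8 mm in diameter, 30 g. Point: its centre, 4 mm above the table at the start; y runs along it. Grasp across the middle.
- oilstone: Bystander: grey sharpening stone, 50 x 150 x 24 mm, loose, behind the tools; origin at the centre of its underside. Not to be moved.
- tape_roll: Bystander: black roll of insulating tape, 61 mm in diameter, 18 mm high, loose, behind the tools and trays; origin at the centre of its underside. Not to be moved.

How it is judged:
By the outcome, as a careful person would: the job done as asked, in the order asked, and still so for the second after the job is handed in, with the robot touching nothing.
It also fails if it takes over 125 s, if anything falls off the work surface, if the arm or the gripper's body presses on something with over 40 N, if the wrist force passes 120 N, or if a joint passes its speed limit or range.

## Working session

There is one attempt and no reset: what is moved stays moved. The work goes in short steps, Python scripts to look and compute and a tool call to move; the robot and the scene stay as the last step left them, time stands still between calls to the robot, and variables do not carry over. Pictures are saved under pics/ and viewed, at most 14 in all, crops included, and the job is handed in when it is done.

Besides the shell and the picture viewer there is one more tool, called as name(argument=value, ...) on one line, values as JSON. move_arm: Moves the arm, as the interface text tells. Its arguments: {"type":"object","properties":{"linear":{"type":"array","items":{"type":"array","items":{"type":"number"}}},"angular":{"type":"array","items":{"type":"array","items":{"type":"number"}}},"gripper":{"type":"number"},"squeeze":{"type":"number"}},"required":["linear","angular"]}

```bash
ls; mkdir -p pics
python3 - <<'E'
from station import status, optics, ctrl
import cv2
o=status.get_obs(); print({k:o[k] for k in('t','tcp_pos','eef_rot','gripper_width')},ctrl.hold_point_z)
for n in('top','scene'):
    c=optics.camera(n); cv2.imwrite(f'pics/{n}0.png',cv2.resize(c['img'][...,::-1],(800,600),interpolation=cv2.INTER_CUBIC)); cv2.imwrite(f'{n}raw.png',c['img'][...,::-1])
    print(n,c['fx'],c['fy'],c['cx'],c['cy'],c['world_to_cam'])
E
```

```text
pics
{'t': 0.0, 'tcp_pos': array([ 0.21455229, -0.63937661,  0.22171167]), 'eef_rot': array([-8.44883700e-04,  9.86921062e-01,  1.61201903e-01, -2.21740652e-04]), 'gripper_width': 1.0003940486256722} -0.0187
top 442.13983031174627 442.13983031174627 257.0273107783408 190.82629995937515 [[-0.00973616 -0.99988815 -0.01135342  0.00471817]
 [-0.99766563  0.01048073 -0.06747927  0.60762365]
 [ 0.06759072  0.01066993 -0.99765608  1.35859796]
 [ 0.          0.          0.          1.        ]]
scene 419.29204552755476 419.29204552755476 262.761329239443 191.0704716318331 [[ 0.89595224 -0.44401784  0.01085076 -0.54630783]
 [-0.2142851  -0.45353168 -0.8650959   0.178006  ]
 [ 0.38903917  0.77275945 -0.50148913  1.2207622 ]
 [ 0.          0.          0.          1.        ]]
```

View pics/top0.png

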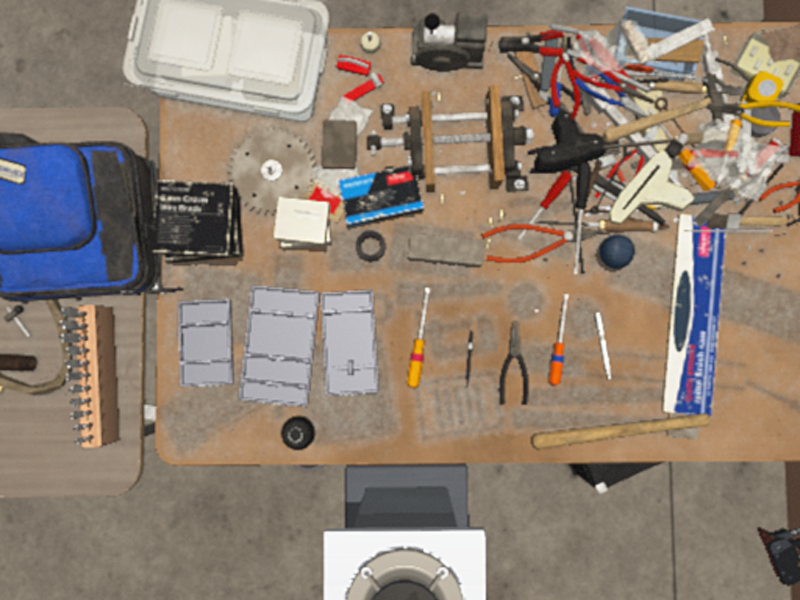

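View pics/scene0.png

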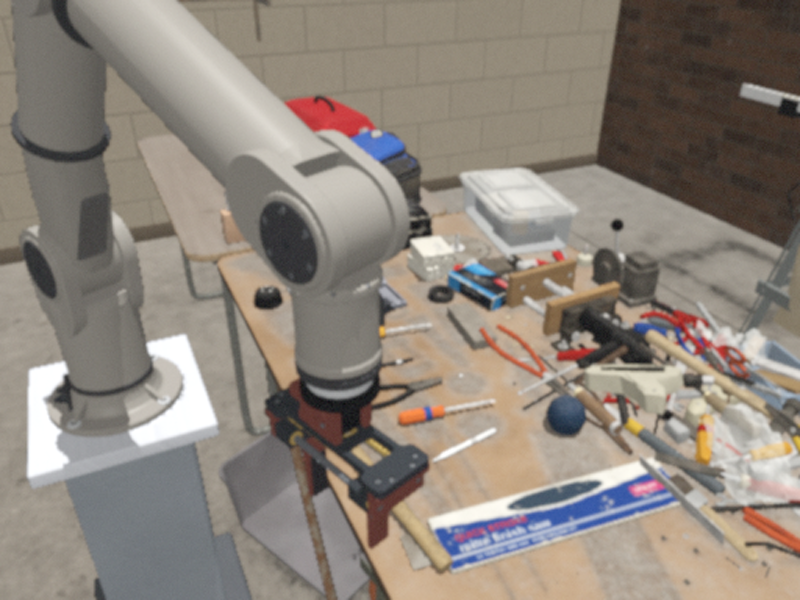

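The top view shows the trays from left to right: scriber (208,342), driver (280,345) and pliers (350,342). The tools, also left to right, are amber (418,340), black scriber (470,357), pliers (514,365), orange (558,340) and white scriber (604,345). Next I'll take closer crops.

Run:
```python
import cv2
i=cv2.imread('topraw.png')
cv2.imwrite('pics/tools.png',cv2.resize(i[180:264,258:392],None,fx=5.9,fy=5.9,interpolation=cv2.INTER_LANCZOS4))
cv2.imwrite('pics/trays.png',cv2.resize(i[180:264,110:244],None,fx=5.9,fy=5.9,interpolation=cv2.INTER_LANCZOS4))
```

```text
(no output)
```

View pics/tools.png

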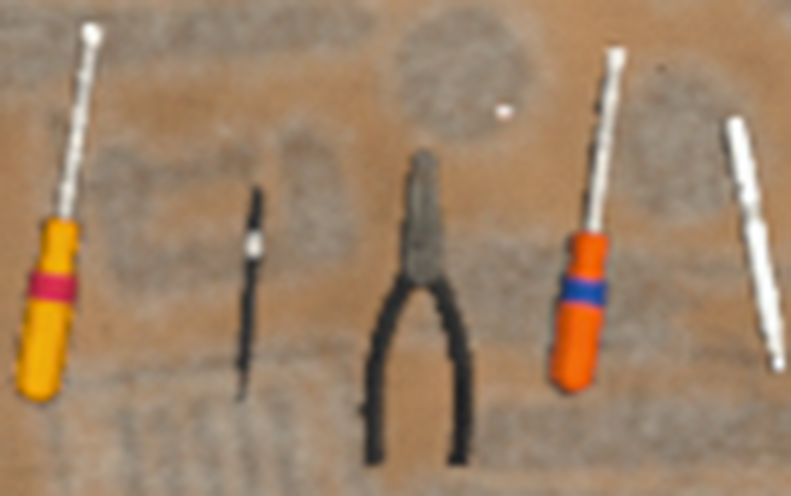

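View pics/trays.png

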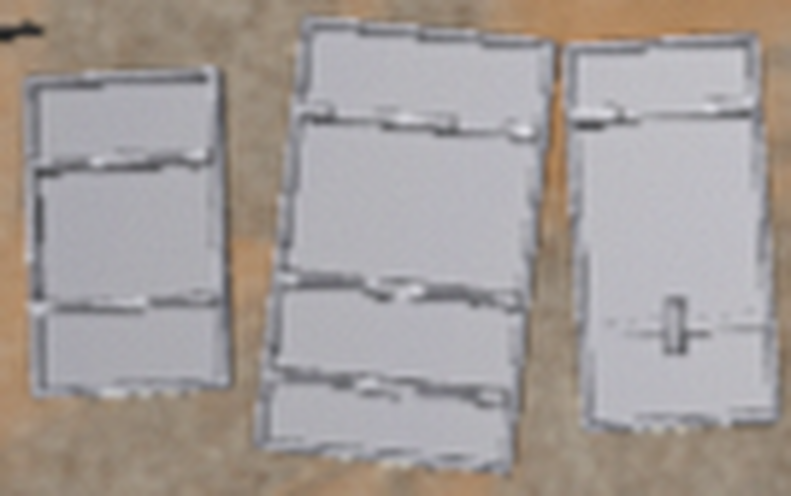

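```bash
cat > h.py <<'E'
import numpy as np,cv2
from station import status,optics
K=np.array([442.1398,442.1398,257.0273,190.8263])
M=np.array([[-0.00973616,-0.99988815,-0.01135342,0.00471817],[-0.99766563,0.01048073,-0.06747927,0.60762365],[0.06759072,0.01066993,-0.99765608,1.35859796]])
def up(uv,z,K=K,M=M):
    R,t=M[:3,:3],M[:3,3]; C=-R.T@t
    d=R.T@np.array([(uv[0]-K[2])/K[0],(uv[1]-K[3])/K[1],1]); return C+d*(z-C[2])/d[2]
def pr(p,K=K,M=M):
    c=M[:3,:3]@np.asarray(p)+M[:3,3]; return np.array([K[0]*c[0]/c[2]+K[2],K[1]*c[1]/c[2]+K[3]])
E
cat > m.py <<'E'
from h import *
f=lambda p,x0:((p[0]+.5)/5.9-.5+x0,(p[1]+.5)/5.9-.5+180)
print('cam',-M[:,:3].T@M[:,3])
T=dict(amber=((93,24),(38,402),.0135,.201),orange=((617,46),(572,392),.012,.183),white=((735,117),(780,372),.005,.135),black=((258,186),(240,400),.004,.115),pliers=((424,149),(417,466),.0065,.167))
for n,(a,b,z,L) in T.items():
    A,B=up(f(a,258),z),up(f(b,258),z);c=(A+B)/2;d=B-A
    print(n,'mid',np.round(c*1e3,1),'len',round(np.hypot(*d[:2])*1e3,1),L*1e3,'yaw of +y (atan2)',round(np.arctan2(d[1],d[0]),3))
Q=dict(scriber=([(25,78),(218,68),(230,385),(35,395)],104,170),driver=([(303,18),(555,42),(508,473),(256,447)],136,230),pliers=([(565,42),(757,35),(778,422),(588,430)],104,205))
for n,(c,w,h) in Q.items():
    P=np.array([up(f(p,110),.015)[:2]*1e3 for p in c]); m=P.mean(0)
    d=(P[2]+P[3]-P[0]-P[1])/2; e=(P[0]+P[3]-P[1]-P[2])/2 # tray +y ; world +y side
    print(n,np.round(m,1),'size',np.hypot(*e).round(1),np.hypot(*d).round(1),w,h,'yaw of +y',np.arctan2(d[1],d[0]).round(3),'perp',(np.arctan2(e[1],e[0])+np.pi/2).round(3))
E
python3 m.py
```

```text
cam [ 0.51442255 -0.01614684  1.39646908]
amber mid [530.4 -37.1  13.5] len 201.9 201.0 yaw of +y (atan2) 2.985
orange mid [ 524.4 -316.6   12. ] len 184.5 183.0 yaw of +y (atan2) 2.987
white mid [ 510.  -403.9    5. ] len 136.6 135.0 yaw of +y (atan2) -2.996
black mid [ 486.8 -134.1    4. ] len 113.8 115.0 yaw of +y (atan2) 3.041
pliers mid [ 478.5 -224.6    6.5] len 167.4 167.0 yaw of +y (atan2) 3.099
scriber [524.7 393.5] size 103.2 168.0 104 170 yaw of +y -3.097 perp 3.183
driver [516.4 245.4] size 134.5 228.2 136 230 yaw of +y 3.034 perp 3.034
pliers [521.7 104.2] size 101.2 205.0 104 205 yaw of +y -3.089 perp 3.171
```

Every measured length matches the given size to within 3 mm. I'm starting with the amber driver: the grasp point is (483,-30), which needs a yaw change of -0.48.

move_arm(linear=[[10,24,0],[23,53,0],[37,84,0],[50,115,0],[64,146,0]], angular=[[0,0,-0.02],[0,0,-0.045],[0,0,-0.07],[0,0,-0.095],[0,0,-0.12]], gripper=0.2, squeeze=30)

```text
t: 0.6
tcp_pos: [0.2789, -0.4924, 0.2222]
eef_rot: [-0.0, 0.995, 0.101, -0.0]
contact_force: [0.1, -0.1, 0.2]
gripper_width: 0.612
finger_force: 0.0
```

move_arm(linear=[[14,31,0],[28,62,0],[42,93,0],[56,124,0],[70,155,0]], angular=[[0,0,-0.025],[0,0,-0.05],[0,0,-0.075],[0,0,-0.1],[0,0,-0.12]])

```text
t: 1.1
tcp_pos: [0.3489, -0.3374, 0.2224]
eef_rot: [-0.0, 0.999, 0.041, -0.0]
contact_force: [0.8, -0.5, -0.2]
gripper_width: 0.598
finger_force: 0.0
```

move_arm(linear=[[14,31,0],[28,62,0],[42,93,0],[56,124,0],[70,155,0]], angular=[[0,0,-0.025],[0,0,-0.05],[0,0,-0.075],[0,0,-0.1],[0,0,-0.12]])

```text
t: 1.6
tcp_pos: [0.4189, -0.1826, 0.2225]
eef_rot: [0.0, 1.0, -0.019, -0.0]
contact_force: [0.5, 0.7, 0.5]
gripper_width: 0.604
finger_force: 0.0
```

move_arm(linear=[[14,31,-20],[28,62,-40],[42,93,-60],[56,124,-80],[64,154,-100]], angular=[[0,0,-0.025],[0,0,-0.05],[0,0,-0.075],[0,0,-0.1],[0,0,-0.12]])

```text
t: 2.1
tcp_pos: [0.4835, -0.0285, 0.1218]
eef_rot: [-0.0, 0.997, -0.078, 0.0]
contact_force: [0.6, -0.5, -0.4]
gripper_width: 0.6
finger_force: 0.0
```

move_arm(linear=[[0,-1,-30],[0,-1,-60],[0,-1,-85],[0,-1,-105],[0,-1,-118]], angular=[[0,0,0],[0,0,0],[0,0,0],[0,0,0],[0,0,0]])

```text
t: 2.6
tcp_pos: [0.4818, -0.0309, 0.0031]
eef_rot: [0.0, 0.997, -0.078, -0.001]
contact_force: [0.4, 0.1, -1.1]
gripper_width: 0.598
finger_force: 0.0
```

move_arm(linear=[[0,0,0],[0,0,0],[0,0,0],[0,0,0],[0,0,0]], angular=[[0,0,0],[0,0,0],[0,0,0],[0,0,0],[0,0,0]], gripper=-0.9)

```text
t: 3.1
tcp_pos: [0.4836, -0.0309, 0.0056]
eef_rot: [-0.0, 0.997, -0.078, 0.001]
contact_force: [0.1, -0.9, 4.8]
gripper_width: 0.302
finger_force: 30.0
```

move_arm(linear=[[0,0,0],[0,0,5],[0,0,20],[0,0,45],[0,0,70]], angular=[[0,0,0],[0,0,0],[0,0,0],[0,0,0],[0,0,0]])

```text
t: 3.6
tcp_pos: [0.482, -0.031, 0.0753]
eef_rot: [0.0, 0.997, -0.078, -0.001]
contact_force: [0.7, 0.3, -0.3]
gripper_width: 0.304
finger_force: 30.0
```

move_arm(linear=[[-1,20,10],[-2,50,20],[-3,85,20],[-4,120,20],[-5,155,20]], angular=[[0,0,0.005],[0,0,0.01],[0,0,0.015],[0,0,0.02],[0,0,0.025]])

```text
t: 4.1
tcp_pos: [0.4774, 0.1251, 0.095]
eef_rot: [0.0, 0.998, -0.066, 0.0]
contact_force: [0.9, -0.7, -0.1]
gripper_width: 0.295
finger_force: 30.0
```

move_arm(linear=[[-1,35,0],[-2,70,0],[-3,105,0],[-4,140,0],[-5,160,0]], angular=[[0,0,0.005],[0,0,0.01],[0,0,0.015],[0,0,0.02],[0,0,0.024]])

```text
t: 4.6
tcp_pos: [0.4719, 0.2873, 0.095]
eef_rot: [-0.001, 0.999, -0.052, -0.0]
contact_force: [-0.3, 0.9, -1.5]
gripper_width: 0.296
finger_force: 30.0
```

Run:
```python
from h import *
o=status.get_obs(); print(o['tcp_pos'],o['eef_rot'])
a=optics.camera('top')['img'][...,::-1]; b=optics.camera('scene')['img'][...,::-1]
cv2.imwrite('t1.png',a)
t=cv2.resize(a[170:280,100:260],(400,275),interpolation=3); s=cv2.resize(b[120:296,160:416],(400,275),interpolation=3)
cv2.imwrite('pics/1.png',cv2.resize(np.hstack([t,s]),(800,275)))
```

```text
[0.47188428 0.28732858 0.09499402] [-7.40158869e-04  9.98642961e-01 -5.20737956e-02 -9.39656834e-05]
```

View pics/1.png

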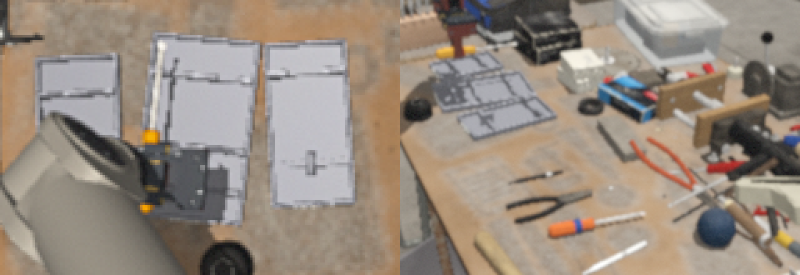

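Run:
```python
from h import *
a=cv2.imread('t1.png'); h=cv2.cvtColor(a,cv2.COLOR_BGR2HSV)
m=cv2.inRange(h,(12,170,120),(30,255,255)); m[:,:140]=0;m[:,200:]=0;m[:180]=0
ys,xs=np.nonzero(m); print(xs.min(),xs.max(),ys.min(),ys.max())
A=up((164.7,187),.105);B=up((xs[ys>=ys.max()-1].mean(),ys.max()+.5),.105)
print(A*1e3,B*1e3,(A+B)/2*1e3,np.hypot(*(A-B)[:2]))
u=np.array([np.cos(3.034),np.sin(3.034)]);x=np.array([u[1],-u[0]]);r=((A+B)/2)[:2]*1e3-[516.4,245.4]
print('tray frame',r@x,r@u)
```

```text
156 163 222 254
[616.02828871 268.67854692 105.        ] [419.43534407 287.3377954  105.        ] [517.73181639 278.00817116 105.        ] 0.19747646299689536
tray frame 32.56263150147477 2.1775194532318194
```

The amber driver hangs straight over the left place. Tip and butt measure as x≈33, y≈2 in the tray frame, so I'm lowering it.

move_arm(linear=[[0,1,-20],[1,1,-40],[1,1,-55],[1,1,-67],[1,1,-74]], angular=[[0,0,0],[0,0,0],[0,0,0],[0,0,0],[0,0,0]])

```text
t: 5.2
tcp_pos: [0.4738, 0.285, 0.0202]
eef_rot: [-0.0, 0.999, -0.054, -0.0]
contact_force: [-2.1, 4.5, 13.1]
gripper_width: 0.3
finger_force: 30.0
```

move_arm(linear=[[0,0,-1],[0,0,-2],[0,0,-2.5],[0,0,-2.5],[0,0,-2.5]], angular=[[0,0,0],[0,0,0],[0,0,0],[0,0,0],[0,0,0]])

```text
t: 5.7
tcp_pos: [0.4743, 0.2861, 0.0192]
eef_rot: [-0.001, 0.999, -0.053, 0.001]
contact_force: [-1.3, 2.5, 6.7]
gripper_width: 0.297
finger_force: 30.0
```

move_arm(linear=[[0,0,0],[0,0,0],[0,0,0],[0,0,0],[0,0,0]], angular=[[0,0,0],[0,0,0],[0,0,0],[0,0,0],[0,0,0]], gripper=-0.12)

```text
t: 6.2
tcp_pos: [0.4737, 0.2847, 0.018]
eef_rot: [0.0, 0.999, -0.054, -0.0]
contact_force: [0.4, -0.6, 0.2]
gripper_width: 0.443
finger_force: 0.0
```

move_arm(linear=[[0,0,5],[0,0,20],[0,0,45],[0,0,70],[0,0,100]], angular=[[0,0,0],[0,0,0],[0,0,0],[0,0,0],[0,0,0]])

```text
t: 6.7
tcp_pos: [0.4735, 0.2849, 0.1199]
eef_rot: [0.0, 0.999, -0.053, -0.0]
contact_force: [0.2, 0.9, 0.2]
gripper_width: 0.441
finger_force: 0.0
```

move_arm(linear=[[0,-20,0],[0,-60,0],[0,-105,0],[0,-150,0],[0,-195,0]], angular=[[0,0,-0.004],[0,0,-0.008],[0,0,-0.012],[0,0,-0.016],[0,0,-0.02]], gripper=0.1)

```text
t: 7.2
tcp_pos: [0.4739, 0.0886, 0.1195]
eef_rot: [-0.0, 0.998, -0.063, 0.001]
contact_force: [0.0, -0.8, -0.7]
gripper_width: 0.554
finger_force: 0.0
```

move_arm(linear=[[0,-45,0],[0,-90,0],[0,-135,0],[1,-180,0],[2,-225,0]], angular=[[0,0,-0.004],[0,0,-0.008],[0,0,-0.012],[0,0,-0.016],[0,0,-0.02]])

```text
t: 7.7
tcp_pos: [0.4759, -0.1367, 0.1196]
eef_rot: [0.0, 0.997, -0.073, 0.001]
contact_force: [0.1, -0.7, -0.6]
gripper_width: 0.549
finger_force: 0.0
```

move_arm(linear=[[0,-45,0],[1,-90,0],[1,-130,0],[1,-160,0],[1,-174,0]], angular=[[0,0,-0.002],[0,0,-0.004],[0,0,-0.006],[0,0,-0.008],[0,0,-0.008]])

```text
t: 8.2
tcp_pos: [0.4763, -0.3124, 0.1193]
eef_rot: [0.001, 0.997, -0.08, 0.001]
contact_force: [0.1, 0.7, -0.2]
gripper_width: 0.55
finger_force: 0.0
```

move_arm(linear=[[1,2,-30],[1,2,-60],[1,2,-85],[1,2,-105],[1,2,-115]], angular=[[0,0,0.002],[0,0,0.002],[0,0,0.002],[0,0,0.002],[0,0,0.002]])

```text
t: 8.7
tcp_pos: [0.4775, -0.3051, 0.0022]
eef_rot: [-0.001, 0.997, -0.076, -0.001]
contact_force: [0.1, 0.5, 0.1]
gripper_width: 0.551
finger_force: 0.0
```

move_arm(linear=[[0,0,0],[0,0,0],[0,0,0],[0,0,0],[0,0,0]], angular=[[0,0,0],[0,0,0],[0,0,0],[0,0,0],[0,0,0]], gripper=-0.9)

```text
t: 9.2
tcp_pos: [0.4787, -0.3073, 0.0043]
eef_rot: [0.0, 0.997, -0.077, 0.001]
contact_force: [-1.1, 0.5, 6.4]
gripper_width: 0.263
finger_force: 30.0
```

move_arm(linear=[[0,0,0],[0,0,5],[0,0,20],[0,0,55],[0,0,90]], angular=[[0,0,0],[0,0,0],[0,0,0],[0,0,0],[0,0,0]])

```text
t: 9.7
tcp_pos: [0.4771, -0.3065, 0.0945]
eef_rot: [-0.0, 0.997, -0.076, -0.001]
contact_force: [0.2, -0.8, -1.2]
gripper_width: 0.267
finger_force: 30.0
```

move_arm(linear=[[0,20,2],[-1,50,5],[-2,85,5],[-3,120,5],[-4,160,5]], angular=[[0,0,0.003],[0,0,0.006],[0,0,0.009],[0,0,0.012],[0,0,0.016]])

```text
t: 10.2
tcp_pos: [0.4736, -0.1463, 0.0992]
eef_rot: [0.0, 0.998, -0.069, 0.001]
contact_force: [0.2, 0.2, -1.2]
gripper_width: 0.268
finger_force: 30.0
```

move_arm(linear=[[-1,40,0],[-2,80,0],[-3,120,0],[-4,160,0],[-4,200,0]], angular=[[0,0,0.003],[0,0,0.006],[0,0,0.009],[0,0,0.012],[0,0,0.015]])

```text
t: 10.7
tcp_pos: [0.4695, 0.0544, 0.0992]
eef_rot: [0.0, 0.998, -0.061, 0.0]
contact_force: [1.0, 0.5, -1.0]
gripper_width: 0.265
finger_force: 30.0
```

move_arm(linear=[[-1,40,0],[-2,80,0],[-3,120,0],[-4,150,0],[-4,164,0]], angular=[[0,0,0.003],[0,0,0.006],[0,0,0.009],[0,0,0.012],[0,0,0.015]])

```text
t: 11.2
tcp_pos: [0.4654, 0.2205, 0.0992]
eef_rot: [-0.001, 0.999, -0.052, 0.001]
contact_force: [0.8, 0.0, -1.7]
gripper_width: 0.266
finger_force: 30.0
```

Run:
```python
from h import *
o=status.get_obs(); print(o['tcp_pos'],o['eef_rot'])
a=optics.camera('top')['img'][...,::-1]
cv2.imwrite('t2.png',a)
cv2.imwrite('pics/2.png',cv2.resize(a[170:270,120:253],(798,600),interpolation=3))
```

```text
[0.46536584 0.22046122 0.09924586] [-8.52348630e-04  9.98671121e-01 -5.15268418e-02  5.00721988e-04]
```

View pics/2.png

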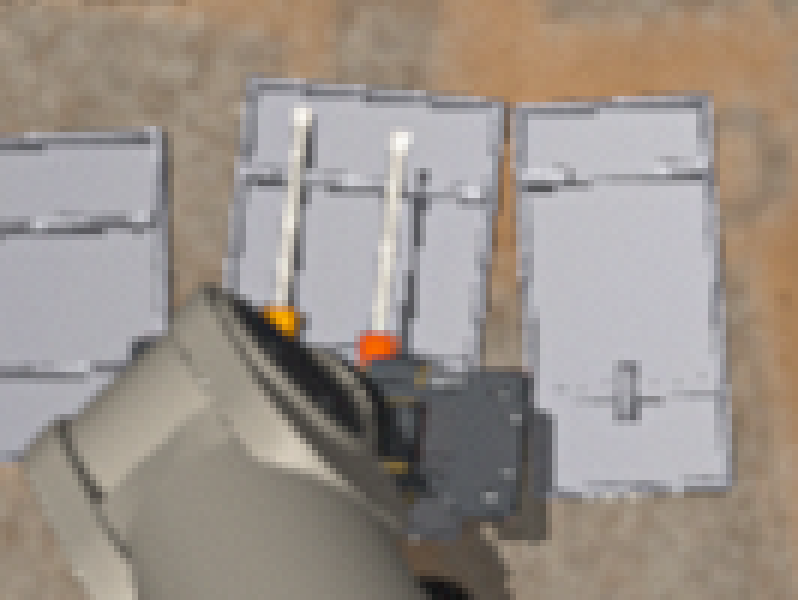

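Run:
```python
from h import *
u=np.array([np.cos(3.034),np.sin(3.034)]);x=np.array([u[1],-u[0]])
g=lambda p,z:(lambda r:(round(r@x,1),round(r@u,1)))(up((120+(p[0]+.5)/6-.5,170+(p[1]+.5)/6-.5),z)[:2]*1e3-[516.4,245.4])
print('amber tip',g((303,107),.027),'want y -100.5; junction',g((284,308),.03))
print('orange tip',g((402,131),.109),'want -91.5; junction',g((382,334),.11),'want +6')
```

```text
amber tip (np.float64(34.7), np.float64(-101.1)) want y -100.5; junction (np.float64(32.3), np.float64(3.2))
orange tip (np.float64(-32.4), np.float64(-89.7)) want -91.5; junction (np.float64(-33.6), np.float64(9.3)) want +6
```

The amber driver is seated at x≈34, y≈0, and the orange one is about 2 mm off along the tray. I'll correct that while lowering it.

move_arm(linear=[[1,-1,-20],[2,-1,-40],[2,-1,-58],[2,-1,-72],[2,-1,-79]], angular=[[0,0,0],[0,0,0],[0,0,0],[0,0,0],[0,0,0]])

```text
t: 11.75
tcp_pos: [0.4684, 0.2161, 0.0192]
eef_rot: [-0.001, 0.999, -0.054, 0.0]
contact_force: [-3.2, 5.1, 19.3]
gripper_width: 0.267
finger_force: 30.0
```

move_arm(linear=[[0,0,-1],[0,0,-2],[0,0,-2.5],[0,0,-2.5],[0,0,-2.5]], angular=[[0,0,0],[0,0,0],[0,0,0],[0,0,0],[0,0,0]])

```text
t: 12.25
tcp_pos: [0.4689, 0.2173, 0.0182]
eef_rot: [-0.001, 0.999, -0.053, 0.001]
contact_force: [-2.6, 3.8, 7.2]
gripper_width: 0.27
finger_force: 30.0
```

move_arm(linear=[[0,0,0],[0,0,0],[0,0,0],[0,0,0],[0,0,0]], angular=[[0,0,0],[0,0,0],[0,0,0],[0,0,0],[0,0,0]], gripper=-0.18)

```text
t: 12.75
tcp_pos: [0.4677, 0.2156, 0.0165]
eef_rot: [0.0, 0.999, -0.054, -0.0]
contact_force: [-0.0, -0.5, 0.2]
gripper_width: 0.41
finger_force: 0.0
```

move_arm(linear=[[0,0,5],[0,0,20],[0,0,45],[0,0,70],[0,0,100]], angular=[[0,0,0],[0,0,0],[0,0,0],[0,0,0],[0,0,0]])

```text
t: 13.25
tcp_pos: [0.4672, 0.2157, 0.1174]
eef_rot: [0.0, 0.999, -0.054, -0.001]
contact_force: [0.6, 0.1, 0.6]
gripper_width: 0.409
finger_force: 0.0
```

move_arm(linear=[[1,-20,0],[3,-55,0],[5,-95,0],[7,-135,0],[9,-175,0]], angular=[[0,0,0],[0,0,0],[0,0,0],[0,0,0],[0,0,0]])

```text
t: 13.75
tcp_pos: [0.4767, 0.0396, 0.1171]
eef_rot: [-0.0, 0.999, -0.053, 0.0]
contact_force: [0.5, 0.0, -0.1]
gripper_width: 0.411
finger_force: 0.0
```

move_arm(linear=[[2,-40,0],[4,-80,0],[6,-120,0],[8,-155,0],[10,-175,0]], angular=[[0,0,0.001],[0,0,0.002],[0,0,0.003],[0,0,0.004],[0,0,0.005]])

```text
t: 14.25
tcp_pos: [0.4863, -0.1373, 0.117]
eef_rot: [0.001, 0.999, -0.053, 0.0]
contact_force: [0.2, 0.0, -0.6]
gripper_width: 0.411
finger_force: 0.0
```

move_arm(linear=[[0,1,-30],[0,1,-60],[0,1,-85],[0,1,-105],[0,1,-114.5]], angular=[[0,0,0],[0,0,0],[0,0,0],[0,0,0],[0,0,0]])

```text
t: 14.75
tcp_pos: [0.4857, -0.1327, 0.0008]
eef_rot: [-0.0, 0.999, -0.051, -0.001]
contact_force: [-0.7, 0.7, 0.2]
gripper_width: 0.413
finger_force: 0.0
```

move_arm(linear=[[0,0,0],[0,0,0],[0,0,0],[0,0,0],[0,0,0]], angular=[[0,0,0],[0,0,0],[0,0,0],[0,0,0],[0,0,0]], gripper=-1, squeeze=20)

```text
t: 15.25
tcp_pos: [0.4872, -0.1331, 0.0027]
eef_rot: [0.0, 0.999, -0.051, 0.001]
contact_force: [-0.3, -0.2, 3.6]
gripper_width: 0.085
finger_force: 20.0
```

move_arm(linear=[[0,0,0],[0,0,5],[0,0,20],[0,0,50],[0,0,80]], angular=[[0,0,0],[0,0,0],[0,0,0],[0,0,0],[0,0,0]])

```text
t: 15.75
tcp_pos: [0.486, -0.1327, 0.0828]
eef_rot: [-0.0, 0.999, -0.051, -0.001]
contact_force: [1.2, -0.3, -0.1]
gripper_width: 0.087
finger_force: 20.0
```

move_arm(linear=[[1,20,5],[3,55,10],[5,95,10],[8,135,10],[11,175,10]], angular=[[0,0,0.01],[0,0,0.02],[0,0,0.03],[0,0,0.04],[0,0,0.05]])

```text
t: 16.25
tcp_pos: [0.4975, 0.0434, 0.0925]
eef_rot: [0.0, 1.0, -0.026, 0.0]
contact_force: [1.2, -0.0, 0.3]
gripper_width: 0.086
finger_force: 20.0
```

move_arm(linear=[[3,40,0],[6,80,0],[9,120,0],[11,160,0],[13,200,0]], angular=[[0,0,0.01],[0,0,0.02],[0,0,0.03],[0,0,0.04],[0,0,0.05]])

```text
t: 16.75
tcp_pos: [0.5105, 0.2435, 0.0923]
eef_rot: [0.0, 1.0, -0.001, -0.0]
contact_force: [0.9, -0.7, 0.2]
gripper_width: 0.086
finger_force: 20.0
```

move_arm(linear=[[3,40,0],[6,80,0],[9,120,0],[11,155,0],[13,176,0]], angular=[[0,0,0.01],[0,0,0.02],[0,0,0.03],[0,0,0.04],[0,0,0.045]])

```text
t: 17.25
tcp_pos: [0.5224, 0.4216, 0.0922]
eef_rot: [-0.001, 1.0, 0.023, -0.0]
contact_force: [0.1, 0.2, -0.6]
gripper_width: 0.086
finger_force: 20.0
```

Run:
```python
from h import *
o=status.get_obs(); print(o['tcp_pos'],o['eef_rot'])
a=optics.camera('top')['img'][...,::-1]
cv2.imwrite('pics/3.png',cv2.resize(a[170:270,95:228],(798,600),interpolation=3))
```

```text
[0.52244089 0.42163703 0.09223584] [-7.78380375e-04  9.99733895e-01  2.30518675e-02 -3.80551671e-04]
```

View pics/3.png

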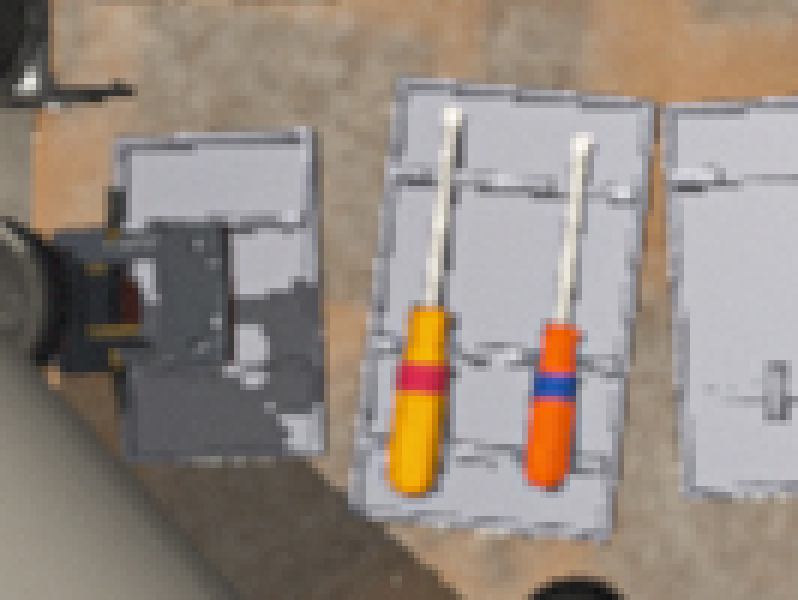

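Both drivers sit level in the notches. The black scriber is over its place with its tip at (117,190), and I'll check that numerically.

Run:
```python
from h import *
def fr(yaw,o):
    u=np.array([np.cos(yaw),np.sin(yaw)]);x=np.array([u[1],-u[0]])
    return lambda p,z:(lambda r:(round(r@x,1),round(r@u,1)))(up((95+(p[0]+.5)/6-.5,170+(p[1]+.5)/6-.5),z)[:2]*1e3-o)
s=fr(3.185,[524.7,393.5]);d=fr(3.034,[516.4,245.4])
print('scr tip',s((117,187),.0935),'want 25,-57.5')
print(d((453,107),.027),d((412,497),.027),d((582,133),.025),d((549,489),.025))
```

```text
scr tip (np.float64(25.4), np.float64(-54.2)) want 25,-57.5
(np.float64(34.7), np.float64(-101.1)) (np.float64(33.5), np.float64(100.6)) (np.float64(-33.1), np.float64(-94.3)) (np.float64(-36.0), np.float64(89.8))
```

move_arm(linear=[[1,-1,-20],[2,-1,-40],[2,-1,-55],[2,-1,-66],[2,-1,-71]], angular=[[0,0,0],[0,0,0],[0,0,0],[0,0,0],[0,0,0]])

```text
t: 17.8
tcp_pos: [0.5257, 0.4181, 0.0212]
eef_rot: [-0.001, 1.0, 0.021, 0.0]
contact_force: [-1.3, 2.0, 7.3]
gripper_width: 0.088
finger_force: 20.0
```

move_arm(linear=[[0,0,-1],[0,0,-2],[0,0,-3],[0,0,-3],[0,0,-3]], angular=[[0,0,0],[0,0,0],[0,0,0],[0,0,0],[0,0,0]])

```text
t: 18.3
tcp_pos: [0.5261, 0.4193, 0.02]
eef_rot: [-0.002, 1.0, 0.022, 0.001]
contact_force: [-2.0, 3.0, 5.4]
gripper_width: 0.086
finger_force: 20.0
```

move_arm(linear=[[0,0,0],[0,0,0],[0,0,0],[0,0,0],[0,0,0]], angular=[[0,0,0],[0,0,0],[0,0,0],[0,0,0],[0,0,0]], gripper=-0.55)

```text
t: 18.8
tcp_pos: [0.5258, 0.4166, 0.0179]
eef_rot: [0.0, 1.0, 0.021, -0.0]
contact_force: [-0.0, 0.8, 1.2]
gripper_width: 0.227
finger_force: 0.0
```

move_arm(linear=[[0,0,5],[0,0,20],[0,0,45],[0,0,70],[0,0,100]], angular=[[0,0,0],[0,0,0],[0,0,0],[0,0,0],[0,0,0]])

```text
t: 19.3
tcp_pos: [0.5256, 0.4169, 0.1199]
eef_rot: [0.0, 1.0, 0.021, -0.0]
contact_force: [0.7, -0.1, -0.4]
gripper_width: 0.227
finger_force: 0.0
```

move_arm(linear=[[0,-30,0],[-1,-70,0],[-2,-115,0],[-3,-160,0],[-4,-205,0]], angular=[[0,0,0.005],[0,0,0.01],[0,0,0.015],[0,0,0.02],[0,0,0.025]], gripper=-0.2)

```text
t: 19.8
tcp_pos: [0.5219, 0.2106, 0.1196]
eef_rot: [-0.0, 0.999, 0.034, 0.001]
contact_force: [1.6, -0.1, -0.5]
gripper_width: 0.401
finger_force: 0.0
```

move_arm(linear=[[-1,-45,0],[-2,-90,0],[-3,-135,0],[-4,-180,0],[-5,-225,0]], angular=[[0,0,0.005],[0,0,0.01],[0,0,0.015],[0,0,0.02],[0,0,0.025]])

```text
t: 20.3
tcp_pos: [0.517, -0.0146, 0.1196]
eef_rot: [0.0, 0.999, 0.047, 0.001]
contact_force: [0.5, -0.0, -0.2]
gripper_width: 0.399
finger_force: 0.0
```

move_arm(linear=[[-1,-45,0],[-2,-90,0],[-3,-135,0],[-3,-180,0],[-4,-225,0]], angular=[[0,0,0.005],[0,0,0.01],[0,0,0.015],[0,0,0.02],[0,0,0.025]])

```text
t: 20.8
tcp_pos: [0.5131, -0.2398, 0.1197]
eef_rot: [0.0, 0.998, 0.059, 0.001]
contact_force: [0.5, -0.0, 0.4]
gripper_width: 0.399
finger_force: 0.0
```

move_arm(linear=[[-1,-45,0],[-2,-90,0],[-2,-130,0],[-3,-155,0],[-3,-168,0]], angular=[[0,0,0.005],[0,0,0.01],[0,0,0.015],[0,0,0.02],[0,0,0.025]])

```text
t: 21.3
tcp_pos: [0.5091, -0.4093, 0.1194]
eef_rot: [0.001, 0.998, 0.07, 0.0]
contact_force: [0.4, 0.2, -0.1]
gripper_width: 0.403
finger_force: 0.0
```

move_arm(linear=[[1,3,-30],[1,3,-60],[1,3,-88],[1,3,-107],[1,3,-117]], angular=[[0,0,0],[0,0,0],[0,0,0],[0,0,0],[0,0,0]])

```text
t: 21.8
tcp_pos: [0.5107, -0.401, 0.0002]
eef_rot: [-0.001, 0.997, 0.072, -0.001]
contact_force: [-9.9, 9.1, 95.0]
gripper_width: 0.402
finger_force: 55.7
```

move_arm(linear=[[0,0,0],[0,0,0],[0,0,0],[0,0,0],[0,0,0]], angular=[[0,0,0],[0,0,0],[0,0,0],[0,0,0],[0,0,0]], gripper=-1)

```text
t: 22.3
tcp_pos: [0.5113, -0.403, 0.0019]
eef_rot: [0.0, 0.997, 0.071, 0.001]
contact_force: [-1.0, 1.0, 3.5]
gripper_width: 0.1
finger_force: 20.0
```

move_arm(linear=[[0,0,0],[0,0,5],[0,0,20],[0,0,50],[0,0,85]], angular=[[0,0,0],[0,0,0],[0,0,0],[0,0,0],[0,0,0]])

```text
t: 22.8
tcp_pos: [0.5098, -0.4025, 0.0868]
eef_rot: [-0.001, 0.997, 0.071, -0.001]
contact_force: [1.1, 0.3, -0.2]
gripper_width: 0.101
finger_force: 20.0
```

The gripper brushed the table hard there, so I'll stay higher from now on. Carrying the white scriber over.

move_arm(linear=[[0,20,4],[1,50,8],[2,85,8],[3,125,8],[3,165,8]], angular=[[0,0,-0.005],[0,0,-0.01],[0,0,-0.015],[0,0,-0.02],[0,0,-0.025]])

```text
t: 23.3
tcp_pos: [0.5138, -0.2369, 0.0953]
eef_rot: [0.0, 0.998, 0.058, 0.001]
contact_force: [0.6, 0.0, 0.2]
gripper_width: 0.098
finger_force: 20.0
```

move_arm(linear=[[1,45,0],[2,90,0],[3,135,0],[4,180,0],[4,225,0]], angular=[[0,0,-0.005],[0,0,-0.01],[0,0,-0.015],[0,0,-0.02],[0,0,-0.025]])

```text
t: 23.8
tcp_pos: [0.5179, -0.0114, 0.0953]
eef_rot: [0.0, 0.999, 0.046, 0.001]
contact_force: [0.4, -0.0, -0.8]
gripper_width: 0.102
finger_force: 20.0
```

move_arm(linear=[[1,45,0],[2,90,0],[3,135,0],[4,180,0],[4,220,0]], angular=[[0,0,-0.005],[0,0,-0.01],[0,0,-0.015],[0,0,-0.02],[0,0,-0.025]])

```text
t: 24.3
tcp_pos: [0.5218, 0.2095, 0.0953]
eef_rot: [-0.0, 0.999, 0.034, 0.001]
contact_force: [0.4, 0.1, 0.0]
gripper_width: 0.103
finger_force: 20.0
```

move_arm(linear=[[1,40,0],[2,80,0],[3,115,0],[4,145,0],[4,162,0]], angular=[[0,0,-0.005],[0,0,-0.01],[0,0,-0.015],[0,0,-0.02],[0,0,-0.025]])

```text
t: 24.8
tcp_pos: [0.5252, 0.3723, 0.0952]
eef_rot: [-0.001, 1.0, 0.023, 0.0]
contact_force: [0.2, 0.1, -1.1]
gripper_width: 0.102
finger_force: 20.0
```

Run:
```python
from h import *
o=status.get_obs(); print(o['tcp_pos'],o['eef_rot'])
a=optics.camera('top')['img'][...,::-1]
cv2.imwrite('pics/4.png',cv2.resize(a[170:270,95:228],(798,600),interpolation=3))
```

```text
[0.52523577 0.3722541  0.09516985] [-8.93957023e-04  9.99744964e-01  2.25631764e-02  3.32099306e-04]
```

View pics/4.png

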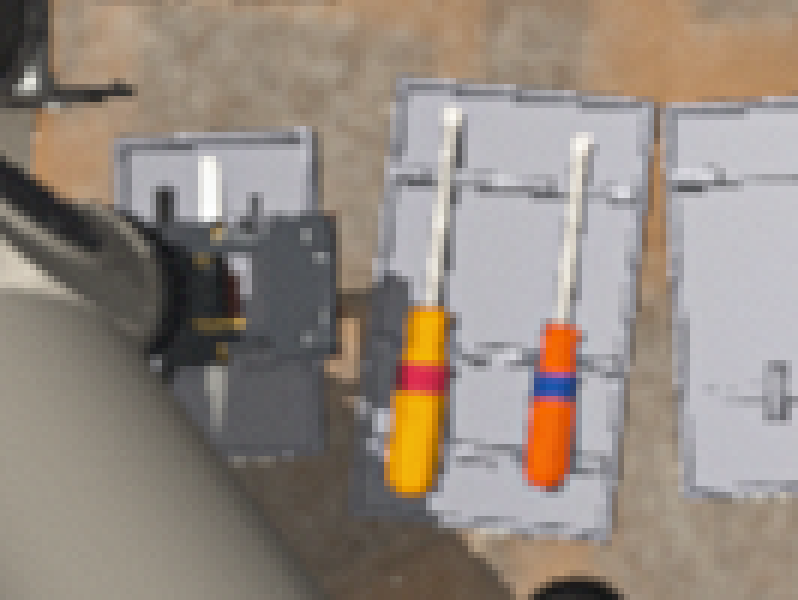

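The white scriber is visible from (209,155) to (216,432). The tip of the black one, already placed, is at (165,186).

Run:
```python
from h import *
def fr(yaw,o):
    u=np.array([np.cos(yaw),np.sin(yaw)]);x=np.array([u[1],-u[0]])
    return lambda p,z:(lambda r:(round(r@x,1),round(r@u,1)))(up((95+(p[0]+.5)/6-.5,170+(p[1]+.5)/6-.5),z)[:2]*1e3-o)
s=fr(3.185,[524.7,393.5])
print(s((209,155),.098),s((216,434),.098),'black',s((165,186),.02))
```

```text
(np.float64(-21.9), np.float64(-67.2)) (np.float64(-20.8), np.float64(69.4)) black (np.float64(24.8), np.float64(-58.0))
```

move_arm(linear=[[1,-3,-20],[1,-3,-40],[1,-3,-56],[1,-3,-68],[1,-3,-74]], angular=[[0,0,0],[0,0,0],[0,0,0],[0,0,0],[0,0,0]])

```text
t: 25.35
tcp_pos: [0.5272, 0.3674, 0.0207]
eef_rot: [-0.001, 1.0, 0.021, 0.001]
contact_force: [-2.3, 5.1, 14.4]
gripper_width: 0.103
finger_force: 20.0
```

move_arm(linear=[[0,0,-1],[0,0,-2],[0,0,-2],[0,0,-2],[0,0,-2]], angular=[[0,0,0],[0,0,0],[0,0,0],[0,0,0],[0,0,0]])

```text
t: 25.85
tcp_pos: [0.5274, 0.3685, 0.0199]
eef_rot: [-0.002, 1.0, 0.022, 0.001]
contact_force: [-1.0, 2.7, 5.5]
gripper_width: 0.103
finger_force: 20.0
```

move_arm(linear=[[0,0,0],[0,0,0],[0,0,0],[0,0,0],[0,0,0]], angular=[[0,0,0],[0,0,0],[0,0,0],[0,0,0],[0,0,0]], gripper=-0.55)

```text
t: 26.35
tcp_pos: [0.5267, 0.3657, 0.0179]
eef_rot: [0.0, 1.0, 0.021, -0.0]
contact_force: [-0.3, -0.2, 0.2]
gripper_width: 0.225
finger_force: 0.1
```

move_arm(linear=[[0,0,5],[0,0,20],[0,0,45],[0,0,70],[0,0,100]], angular=[[0,0,0],[0,0,0],[0,0,0],[0,0,0],[0,0,0]])

```text
t: 26.85
tcp_pos: [0.5265, 0.3659, 0.1199]
eef_rot: [0.0, 1.0, 0.021, -0.0]
contact_force: [0.4, 0.4, 0.4]
gripper_width: 0.228
finger_force: 0.0
```

move_arm(linear=[[0,-25,0],[-1,-65,0],[-2,-105,0],[-3,-150,0],[-4,-195,0]], angular=[[0,0,-0.005],[0,0,-0.01],[0,0,-0.015],[0,0,-0.02],[0,0,-0.028]], gripper=0.05)

```text
t: 27.35
tcp_pos: [0.5229, 0.1697, 0.1196]
eef_rot: [-0.0, 1.0, 0.008, 0.001]
contact_force: [0.6, -1.1, 0.0]
gripper_width: 0.525
finger_force: 0.0
```

move_arm(linear=[[-1,-45,0],[-2,-90,0],[-3,-135,0],[-4,-180,0],[-4,-225,0]], angular=[[0,0,-0.005],[0,0,-0.01],[0,0,-0.015],[0,0,-0.02],[0,0,-0.029]])

```text
t: 27.85
tcp_pos: [0.5189, -0.0557, 0.1196]
eef_rot: [0.0, 1.0, -0.007, 0.001]
contact_force: [0.6, -0.4, 0.7]
gripper_width: 0.526
finger_force: 0.0
```

move_arm(linear=[[0,-45,0],[-1,-90,0],[-2,-130,0],[-2,-160,0],[-2,-171,0]], angular=[[0,0,-0.005],[0,0,-0.01],[0,0,-0.015],[0,0,-0.02],[0,0,-0.029]])

```text
t: 28.35
tcp_pos: [0.5164, -0.229, 0.1194]
eef_rot: [0.001, 1.0, -0.024, 0.001]
contact_force: [0.0, 0.2, -0.8]
gripper_width: 0.53
finger_force: 0.0
```

move_arm(linear=[[0,0,-25],[0,0,-55],[0,0,-80],[0,0,-95],[0,0,-105]], angular=[[0,0,0],[0,0,0],[0,0,0],[0,0,0],[0,0,0]])

```text
t: 28.85
tcp_pos: [0.5169, -0.2238, 0.0126]
eef_rot: [-0.0, 1.0, -0.021, -0.0]
contact_force: [-0.3, -1.0, 0.2]
gripper_width: 0.525
finger_force: 0.0
```

move_arm(linear=[[0,-1,-3],[0,-1,-6],[0,-1,-9],[0,-1,-10.5],[0,-1,-10.5]], angular=[[0,0,0],[0,0,0],[0,0,0],[0,0,0],[0,0,0]])

```text
t: 29.35
tcp_pos: [0.5169, -0.226, 0.0029]
eef_rot: [0.0, 1.0, -0.022, 0.0]
contact_force: [0.5, -0.5, -0.2]
gripper_width: 0.519
finger_force: 0.0
```

move_arm(linear=[[0,0,0],[0,0,0],[0,0,0],[0,0,0],[0,0,0]], angular=[[0,0,0],[0,0,0],[0,0,0],[0,0,0],[0,0,0]], gripper=-0.9, squeeze=55)

```text
t: 29.85
tcp_pos: [0.5168, -0.226, 0.0028]
eef_rot: [0.0, 1.0, -0.022, 0.0]
contact_force: [-0.2, 0.5, 1.0]
gripper_width: 0.232
finger_force: 55.0
```

move_arm(linear=[[0,0,0],[0,0,5],[0,0,20],[0,0,45],[0,0,75]], angular=[[0,0,0],[0,0,0],[0,0,0],[0,0,0],[0,0,0]])

```text
t: 30.35
tcp_pos: [0.516, -0.2256, 0.0786]
eef_rot: [-0.0, 1.0, -0.022, -0.001]
contact_force: [0.2, 0.3, -2.3]
gripper_width: 0.229
finger_force: 55.0
```

Run:
```python
from h import *
a=optics.camera('top')['img'][...,::-1]; b=optics.camera('scene')['img'][...,::-1]
cv2.imwrite('pics/5.png',np.hstack([cv2.resize(a[170:270,90:230],(400,286),interpolation=3),cv2.resize(b[150:320,200:438],(400,286),interpolation=3)]))
```

```text
(no output)
```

View pics/5.png

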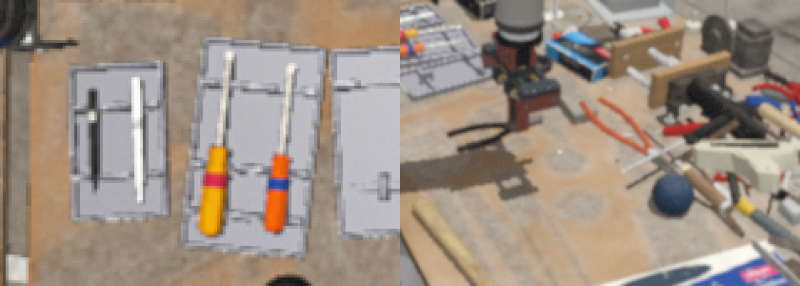

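Both scribers lie in their notches, and the pliers are held level. Moving over the pliers tray.

move_arm(linear=[[2,15,4],[6,45,8],[10,80,8],[14,115,8],[19,150,8]], angular=[[0,0,0.01],[0,0,0.02],[0,0,0.03],[0,0,0.04],[0,0,0.045]])

```text
t: 30.95
tcp_pos: [0.5345, -0.0732, 0.0848]
eef_rot: [-0.0, 1.0, 0.002, -0.001]
contact_force: [0.3, -0.6, -2.6]
gripper_width: 0.232
finger_force: 55.0
```

move_arm(linear=[[5,40,0],[10,80,0],[15,120,0],[20,160,0],[24,180,0]], angular=[[0,0,0.01],[0,0,0.02],[0,0,0.03],[0,0,0.04],[0,0,0.044]])

```text
t: 31.45
tcp_pos: [0.558, 0.1101, 0.0849]
eef_rot: [-0.001, 1.0, 0.026, -0.001]
contact_force: [-0.7, -0.2, -1.8]
gripper_width: 0.23
finger_force: 55.0
```

Run:
```python
from h import *
o=status.get_obs(); print(o['tcp_pos'],o['eef_rot'])
a=optics.camera('top')['img'][...,::-1]
cv2.imwrite('pics/6.png',cv2.resize(a[170:270,110:243],(798,600),interpolation=3))
```

```text
[0.55804706 0.11007866 0.08488218] [-1.07321748e-03  9.99656717e-01  2.61595136e-02 -9.88209431e-04]
```

View pics/6.png

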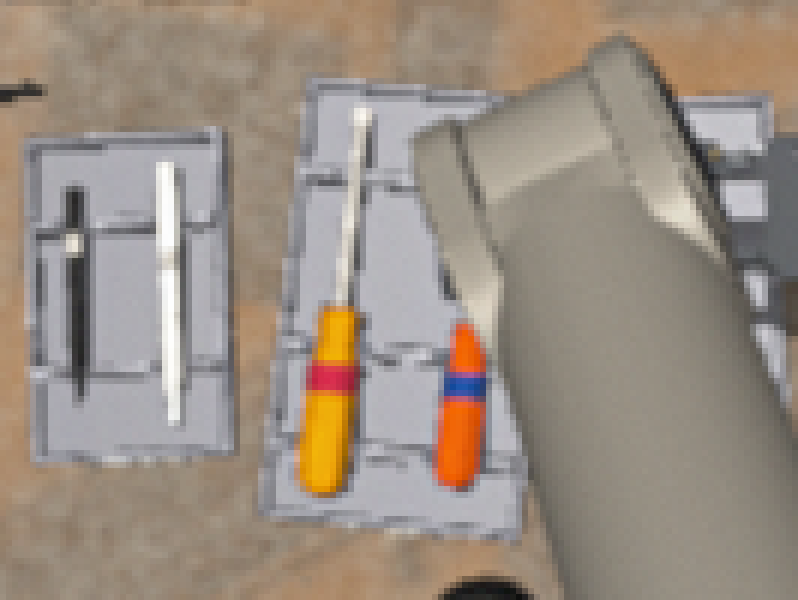

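The arm hides the pliers from above, so I'm checking with the scene camera and predicted points overlaid.

Run:
```python
from h import *
c=optics.camera('scene');a=c['img'][...,::-1]
K2=[c[k] for k in('fx','fy','cx','cy')];M2=c['world_to_cam']
y=3.194;u=np.array([np.cos(y),np.sin(y),0]);x=np.array([u[1],-u[0],0])
o=status.get_obs()['tcp_pos'];mid=np.array([o[0],o[1],.0885])+38*u/1e3
x0,y0,s=200,130,6
I=cv2.resize(a[y0:y0+95,x0:x0+130],None,fx=s,fy=s,interpolation=3)
for dx,dy in((22,83),(-22,83),(29,60),(-29,60),(0,-83),(0,-25)):
    p=pr(mid+(dx*x+dy*u)/1e3,K2,M2); q=tuple(int(v) for v in (p-[x0,y0]+.5)*s); print(dx,dy,q); cv2.circle(I,q,3,(0,255,0),1)
cv2.imwrite('pics/7.png',I)
```

```text
22 83 (13, 283)
-22 83 (43, 316)
29 60 (45, 270)
-29 60 (86, 312)
0 -83 (287, 237)
0 -25 (200, 258)
```

View pics/7.png

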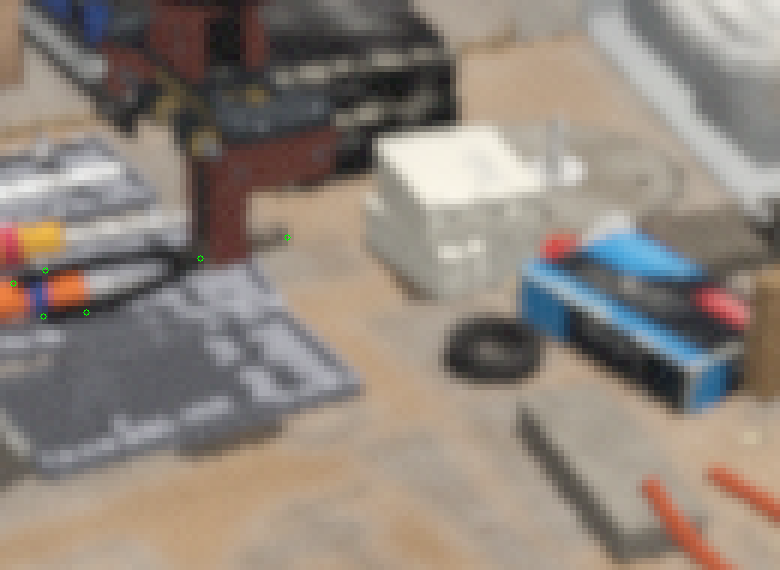

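The pliers' jaw tip (287,237) and handles match the prediction, so they are held level and straight. Lowering them now.

move_arm(linear=[[1,-3,-15],[1,-3,-32],[1,-3,-47],[1,-3,-57],[1,-3,-63]], angular=[[0,0,0],[0,0,0],[0,0,0],[0,0,0],[0,0,0]])

```text
t: 32.05
tcp_pos: [0.5599, 0.1, 0.021]
eef_rot: [0.0, 1.0, 0.022, -0.001]
contact_force: [0.4, 0.5, -1.4]
gripper_width: 0.228
finger_force: 55.0
```

move_arm(linear=[[0,0,-1],[0,0,-2],[0,0,-3],[0,0,-3],[0,0,-3]], angular=[[0,0,0],[0,0,0],[0,0,0],[0,0,0],[0,0,0]])

```text
t: 32.55
tcp_pos: [0.5611, 0.1011, 0.0201]
eef_rot: [-0.0, 1.0, 0.023, 0.0]
contact_force: [-0.4, 0.0, -1.6]
gripper_width: 0.23
finger_force: 55.0
```

move_arm(linear=[[0,2,0],[-1,4,0],[-1,4.5,-0.5],[-1,4.5,-1],[-1,4.5,-1.5]], angular=[[0,0,0],[0,0,0],[0,0,0],[0,0,0],[0,0,0]])

```text
t: 33.05
tcp_pos: [0.5598, 0.1057, 0.0182]
eef_rot: [-0.0, 1.0, 0.023, 0.0]
contact_force: [-0.3, 0.9, -1.9]
gripper_width: 0.228
finger_force: 55.0
```

move_arm(linear=[[0,0,-0.5],[0,0,-1],[0,0,-1],[0,0,-1],[0,0,-1]], angular=[[0,0,0],[0,0,0],[0,0,0],[0,0,0],[0,0,0]])

```text
t: 33.55
tcp_pos: [0.5599, 0.1057, 0.0179]
eef_rot: [-0.0, 1.0, 0.023, 0.0]
contact_force: [-2.0, -0.4, 6.4]
gripper_width: 0.231
finger_force: 55.0
```

Contact. Releasing to a 40 mm opening, then lifting and moving clear.

move_arm(linear=[[0,0,0],[0,0,0],[0,0,0],[0,0,0],[0,0,0]], angular=[[0,0,0],[0,0,0],[0,0,0],[0,0,0],[0,0,0]], gripper=-0.25)

```text
t: 34.05
tcp_pos: [0.5597, 0.1055, 0.017]
eef_rot: [0.0, 1.0, 0.023, -0.0]
contact_force: [0.4, 0.2, -0.1]
gripper_width: 0.376
finger_force: 0.0
```

move_arm(linear=[[0,0,5],[0,0,20],[0,0,50],[0,0,85],[0,0,120]], angular=[[0,0,0],[0,0,0],[0,0,0],[0,0,0],[0,0,0]])

```text
t: 34.55
tcp_pos: [0.5596, 0.1056, 0.1395]
eef_rot: [-0.0, 1.0, 0.023, 0.0]
contact_force: [0.9, 0.4, 0.1]
gripper_width: 0.378
finger_force: 0.0
```

move_arm(linear=[[-5,-30,10],[-10,-70,20],[-15,-115,30],[-20,-160,40],[-25,-200,50]], angular=[[0,0,0],[0,0,0],[0,0,0],[0,0,0],[0,0,0]])

```text
t: 35.05
tcp_pos: [0.5344, -0.0967, 0.1891]
eef_rot: [0.0, 1.0, 0.023, 0.001]
contact_force: [0.4, 0.5, -0.4]
gripper_width: 0.373
finger_force: 0.0
```

move_arm(linear=[[-5,-40,0],[-10,-80,0],[-15,-120,0],[-20,-155,0],[-20,-170,0]], angular=[[0,0,0],[0,0,0],[0,0,0],[0,0,0],[0,0,0]])

```text
t: 35.55
tcp_pos: [0.5134, -0.2686, 0.1885]
eef_rot: [0.001, 1.0, 0.02, 0.0]
contact_force: [0.2, -0.0, 0.1]
gripper_width: 0.378
finger_force: 0.0
```

Run:
```python
from h import *
a=optics.camera('top')['img'][...,::-1];b=optics.camera('scene')['img'][...,::-1]
cv2.imwrite('pics/8.png',cv2.resize(a[160:260,110:243],(798,600),interpolation=3))
cv2.imwrite('pics/9.png',cv2.resize(b[130:225,190:320],(780,570),interpolation=3))
```

```text
(no output)
```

View pics/8.png

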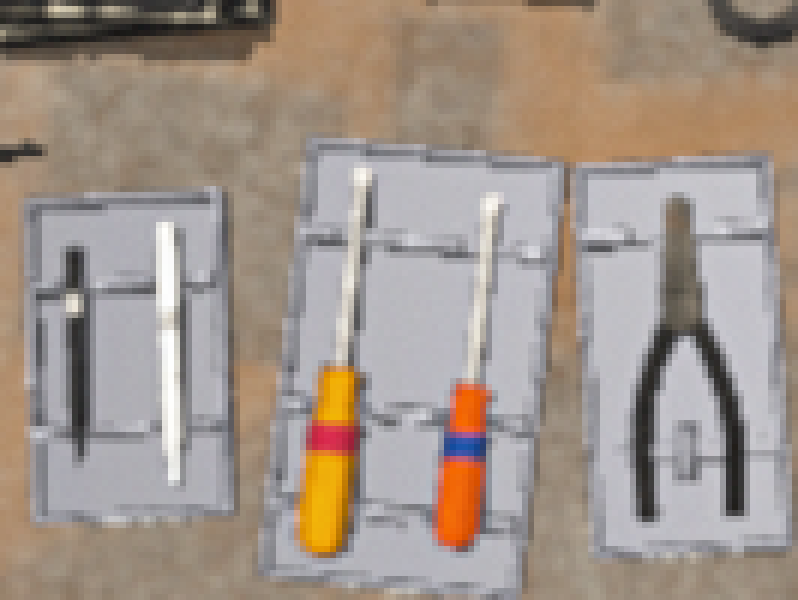

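View pics/9.png

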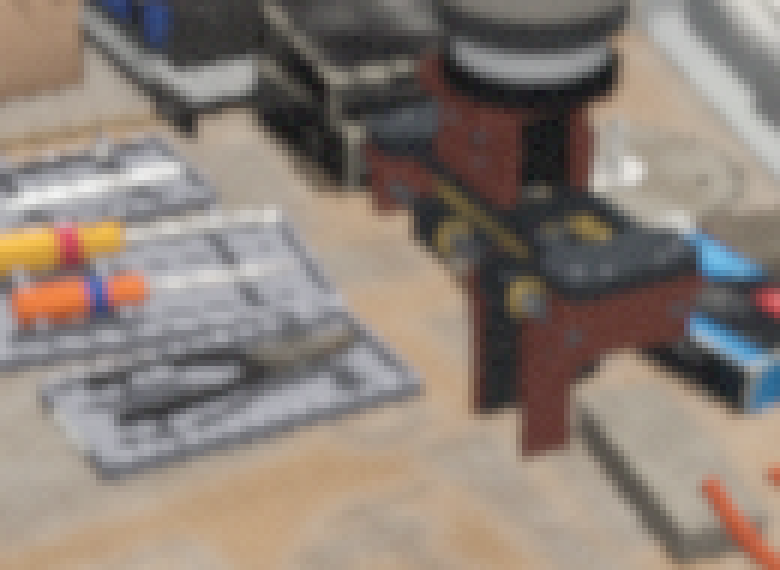

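All five tools lie in their rests. The pliers straddle the fin with the jaws between the cheeks, and every midpoint is within about 2 mm of its tray's centre. Handing in.

```bash
python3 -c "
from station import finish_job
print(finish_job())"
```

```text
the job is handed in; nothing more can be done
None
```

All five tools are in their rests, released and centred to about 2 mm in the last pictures, and the job was handed in at about 36 s; the one scare was a 95 N peak at the wrist (limit 120 N) when the fingers touched the table picking up the white scriber.

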